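# Clamp the lunch box in its holder with the cam lever

### The job

One of the two box holders on the worktop has a lidded lunch box standing in it. Slide that holder's stop along its rail until the box is held snugly between the stop and the end wall, then flip the ball-ended cam lever on that stop over towards the front and down as far as it goes, so that the stop is locked. Leave the other holder, the one with the label roll, as it is.

Things in the scene. Friction and masses are not known exactly. Their poses are not given: they have to be found in the camera images.
- knob (a point): Centre of the black ball (22 mm) on the cam lever of the holder with the lunch box: take hold here. 70 mm from the lever's pivot; about 140 mm above the worktop when up, 89 mm when fully down, with only worktop under it. Pinched by fingers closing along the rail it turns freely between them, so one hold serves to slide the stop and swing the lever. y axis: along the rail to the end wall.
- lever (a joint): Angle of that lever, rad. 0 = up, leaning 0.15 beyond the vertical to the holder's back: stop free. Grows as it swings to the front (-x of stop_face, the robot's side) and down to its limit 1.45 (16 degrees above level): stop locked, no longer slides. Starts at 0 to 0.25, stays where left, takes about 2 to 6 N at the ball, stiffer over the last 0.3, where the cam bites; may spring back 0.1.
- stop (a joint): Travel of that holder's stop, m: 0 = farthest from the end wall, grows towards it, limit 0.085. Takes about 3 N to slide while free, stays where left. Gap from stop to end wall = 0.138 minus this value; the box is 0.069 wide, so held snugly it reads about 0.069. Starts at 0 to 0.03.
- stop_face (a point): Middle of that stop's steel push plate (12 x 115 mm, top 52 mm above the worktop), on its pushing face, 32 mm above the worktop. y runs along the rail to the end wall, x to the holder's back, z up. In this frame the lever's level pivot, parallel to y, is at x -57.5, y -28, z +38 mm. Lever: 9 mm steel rod in a fork.
- box_mid (a point): Centre, half-way up, of the loose lidded lunch box (pale lid, 69 x 103 x 48 mm, its 69 mm width, box x axis, along the rail). It stands on the holder's white board (150 x 210 x 8 mm, rail along its front edge), top 56 mm above the worktop, 1 to 4 mm short of the steel end wall (top 52 mm above the worktop), in front of the back fence.
- spare_knob (a point): The same black ball on the lever of the other, identical holder, which has a label roll (60 mm across, 30 mm high) standing in it instead of a box. That holder's stop and lever are to stay as they are. Which holder stands left and which right varies.

How it is judged:
By the outcome, as a careful person would: the job done as asked, in the order asked, and still so for the second after the job is handed in, with the robot touching nothing.
It also fails if it takes over 34 s, if anything falls off the work surface, if the arm or the gripper's body presses on something with over 40 N, if the wrist force passes 120 N, or if a joint passes its speed limit or range.

### The arm

A 6-joint arm with a two-finger parallel gripper is mounted at the origin on a cart in front of the work surface, level with it; the furniture and walls round the work are solid. World frame = base frame: x ahead of the robot, y to its left, z up, the work surface at z = 0. Lengths are in mm, angles in rad, forces in N, time in s.
With the tool pointing down it reaches from about 275 to 750 mm from the base axis. Payload 10.2 kg.
Tool frame: the origin (TCP) lies between the finger pads; the fingertips stand 22 mm ahead of it and the grasp point (between the pads) lies 3 mm ahead of it; z points along the fingers, y is the direction in which the jaws open and shut (so a half turn about z gives the same grasp; the last joint's range is limited). The gripper opens to 88 mm and grips with 3 to 60 N. Pads are 18 mm wide; open, the fingers measure 123 mm over their backs; the gripper's body (75 mm by 187 mm) begins 45 mm behind the grasp point.
Start: joints at [-1.56, 0.313, 1.498, -0, 1.331, -0.223], TCP at [121.616, -510.726, 260.72] pointing down, gripper open.
Joint ranges: [-2.94, 2.94], [-0.97, 2.17], [0.19, 2.56], [-1.23, 4.37], [0.02, 3.11], [-2.88, 2.88]. Speed limits (rad/s): [2.39, 2.39, 3.01, 3.14, 3.14, 3.14].

### API

Orientations are given as a unit quaternion [x, y, z, w].
In Python, from rig import r, eyes gives the robot as it stands. The module is installed in compiled form; this text tells all that it offers.
- The arm moves only by the shell command python3 -m crank 'ROWS' [FORCE]. ROWS is JSON, a list that holds one entry, the list of rows, each a list of 7 numbers: the closure, from -1 (fully open) to 1 (shut), then the shift along the world's x, y, z in mm, then the turn, a rotation vector about the world's x, y, z in degrees. A call has 1 to 10 rows; each row shifts and turns the commanded pose from where the row before left it; what a row does not reach is not made up. A row lasts 1/8 s, in which the tool goes at most 62.5 mm and 10.7 degrees, less where a joint would pass 70% of its speed; a pose out of reach is approached as far as the arm can. A call is refused whole if a number of a shift passes 62.5 or a number of a turn 10.7, either way. A call with a gripper value outside its range is refused whole. The fingers move at their own pace and stop on an object; FORCE is the grip in N (left out, the last holds). Time passes only in rows, so rows that do not move let the fingers close. It gives the time, the measured TCP pose, the force and the opening at its end, in the units of the state.
- r.get_obs(): the state, without advancing time (a new reading comes with each control period).
- eyes.get_image(name): name is "scene" or "side" or "wrist"; returns a dict with "pixels" (384x512x3 uint8, red, green, blue), "z_map" (384x512 float32, mm along the optical axis (not along the pixel's ray), 0 where there is no reading), "intrinsics" (3x3 intrinsics, pixels), "eye" and "orientation" of the camera in the world. Camera axes: x right, y up, looking along -z (the intrinsics and any distortion apply to the point x, -y, -z); pixel columns grow to the right and rows downward; lengths in mm; the calibration is good to about 2 mm. A picture is of the moment at which its call begins.
- r.finish_job(): hands the job in, once; it reports no verdict.
Trained networks look in a picture, given as the dict that the camera call returned (one of the last four; its "shot" number tells which), for a name from the list of things; names that differ only in an ending like _2 or _b are one class to them, and where a whole thing is asked for, a point or a joint stands for the part that bears it (a point fixed in the world has none). Each returns a list of dicts, best first, with "confidence" (0 to 1); they miss things now and then, are a little off and sometimes report something else, mostly with a low value. They report only what shows in the picture. A call takes as long as a camera call.
- eyes.boxes_of(target, picture): "xy" ([column, row] in pixels, amid what is visible of it).
The state is a dict: "clock": time; "joints": joint angles; "dq": joint speeds; "tau": joint torques, N m; "tcp_pos": TCP position; "orientation": TCP orientation; "contact_force": force on the tool from outside, world axes, zero at the start; "moment": the same for the moment, N m; "grip_width": opening from 0.0 (shut) to 1.0 (fully open).
Only numpy, scipy, OpenCV 4.12 (cv2) and the standard library are available. Lean on these libraries where they do the work, as an engineer would, in place of code of your own. Each camera call takes 0.05 s, during which the arm holds its last target.

## Working session

There is one attempt and no reset: what is moved stays moved. The work goes in short steps, Python scripts to look and compute and a shell command to move; the robot and the scene stay as the last step left them, time stands still between calls to the robot, and variables do not carry over. Pictures are saved under pics/ and viewed, and the job is handed in when it is done.

```bash
mkdir -p pics; cat > h.py <<'E'
import numpy as np, cv2
from scipy.spatial.transform import Rotation as R
from rig import r, eyes
def cam(n):
    return eyes.get_image(n)
def world(p,u,v,d=None):
    K=np.array(p["intrinsics"]); 
    if d is None:
        z=p["z_map"][int(v)-1:int(v)+2,int(u)-1:int(u)+2]; z=z[z>0]; d=np.median(z)
    c=np.array([(u-K[0,2])/K[0,0]*d,-(v-K[1,2])/K[1,1]*d,-d])
    o=np.array(p["orientation"])
    M=R.from_quat(o).as_matrix() if o.size==4 else o.reshape(3,3)
    return M@c+np.array(p["eye"])
def save(p,n): cv2.imwrite("pics/"+n,p["pixels"][:,:,::-1])
E
python3 - <<'E'
from h import *
for n in ["scene","side"]:
    p=cam(n); save(p,n+"0.png"); print(n,[k for k in p],p["eye"],p["orientation"])
    for t in ["knob","spare_knob","stop_face","box_mid"]:
        for b in eyes.boxes_of(t,p)[:3]:
            u,v=b["xy"]; print(t,b["confidence"],np.round(b["xy"]),np.round(world(p,u,v),1))
o=r.get_obs();print(o["clock"],o["tcp_pos"],o["orientation"],o["contact_force"],o["grip_width"])
E
```

```text
scene ['pixels', 'z_map', 'intrinsics', 'eye', 'orientation', 'shot'] [209.65875926 665.73498204 614.88963079] [-0.11334123  0.47269264  0.84473779 -0.22390512]
spare_knob 0.65 [307. 158.] [ 6.359e+02 -4.666e+02  5.000e-01]
stop_face 0.86 [223. 240.] [603.9  77.6  50.5]
box_mid 0.82 [193. 269.] [604.1 186.   54.4]
side ['pixels', 'z_map', 'intrinsics', 'eye', 'orientation', 'shot'] [ 542.05203987 -690.97835012  619.67741875] [ 0.44778928 -0.0114531  -0.01494356  0.89394087]
knob 0.7 [263. 172.] [591.8  42.1 123.2]
spare_knob 0.61 [248. 257.] [ 548.7 -250.9  133.3]
stop_face 0.69 [272. 194.] [622.   69.1  29.6]
box_mid 0.72 [269. 173.] [617.1 144.4  50.8]
box_mid 0.68 [246. 257.] [ 545.4 -243.2  124.1]
0.5 [ 121.62715711 -510.70339119  260.68745512] [ 9.93173895e-01  1.16643096e-01  7.19367827e-06 -5.14115384e-05] [ 0.29528687 -1.14019937 -0.53724616] 0.9967050293935634
```

View pics/scene0.png

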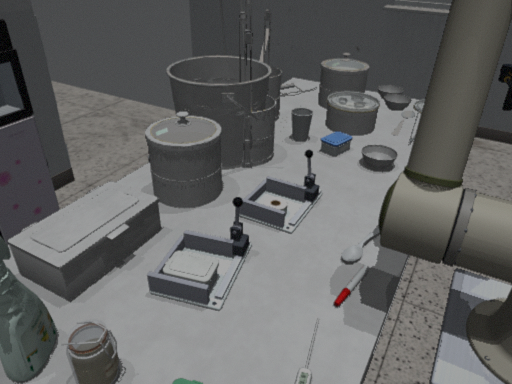

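View pics/side0.png

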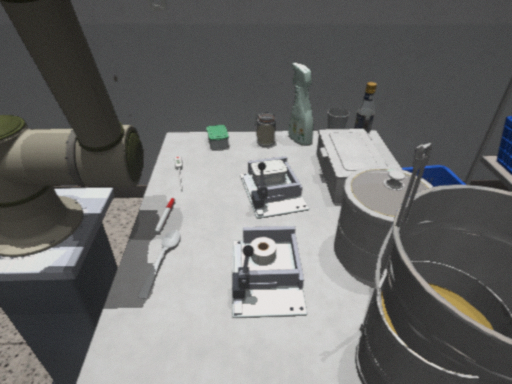

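The lunch-box holder is the nearer one in the scene view, with its ball near (238,202), and about (262,166) in the side view. The label-roll holder has its ball at (309,154) in the scene view and (248,250) in the side view. I'll zoom in to measure.

```bash
python3 - <<'E'
from h import *
out=[]
for n,(u0,v0,w,h) in {"scene":(145,185,120,120),"side":(225,150,90,90)}.items():
    p=cam(n); c=p["pixels"][v0:v0+h,u0:u0+w]
    out.append(cv2.resize(c,(400*1,400),interpolation=cv2.INTER_CUBIC))
    # dark ball centroid
    g=p["pixels"].max(2)
    cu,cv=(238,202) if n=="scene" else (262,166)
    m=np.zeros_like(g);m[cv-5:cv+6,cu-7:cu+8]=(g[cv-5:cv+6,cu-7:cu+8]<40)
    ys,xs=np.nonzero(m); print(n,len(xs),xs.mean(),ys.mean(),xs.min(),xs.max(),ys.min(),ys.max())
    d=np.median(p["z_map"][ys,xs]); print(d, world(p,xs.mean(),ys.mean(),d+8), p["intrinsics"][0][0])
    np.savez(n+".npz",**{k:np.array(p[k]) for k in p})
cv2.imwrite("pics/crop1.png",np.hstack(out)[:,:,::-1])
E
```

```text
scene 69 237.5072463768116 201.95652173913044 233 242 198 207
856.5117 [585.22180716  47.616169   139.30164011] 415.7273778432039<stdin>:10: RuntimeWarning: Mean of empty slice.
  ret = ret.dtype.type(ret / rcount)
Traceback (most recent call last):
ValueError: zero-size array to reduction operation minimum which has no identity
```

```bash
python3 - <<'E'
from h import *
out=[]
for n,(u0,v0,w,h) in {"scene":(145,185,120,120),"side":(225,150,90,90)}.items():
    p=cam(n); c=p["pixels"][v0:v0+h,u0:u0+w]
    out.append(cv2.resize(c,(400,400),interpolation=cv2.INTER_CUBIC))
    K=np.array(p["intrinsics"]);vv,uu=np.mgrid[0:384,0:512];d=p["z_map"]
    M=R.from_quat(p["orientation"]).as_matrix()
    P=np.stack([(uu-K[0,2])/K[0,0]*d,-(vv-K[1,2])/K[1,1]*d,-d],-1)@M.T+np.array(p["eye"])
    # top-down map x up(rows), y left ; 480..740 x, -20..300 y ; 2.5px/mm
    H=np.zeros((520,640,3),np.uint8);m=(d>0)&(P[...,2]>-10)&(P[...,2]<160)
    X=P[...,0];Y=P[...,1]
    m&=(X>480)&(X<740)&(Y>-20)&(Y<300)
    zz=P[m]; col=cv2.applyColorMap(np.clip((zz[:,2])*255/70,0,255).astype(np.uint8),cv2.COLORMAP_JET)[:,0]
    for q,cc in zip(zz,col): cv2.circle(H,(int((300-q[1])*2),int((740-q[0])*2)),2,tuple(int(a) for a in cc),-1)
    for gx in range(500,740,50): cv2.line(H,(0,(740-gx)*2),(8,(740-gx)*2),(255,255,255),1);cv2.putText(H,str(gx),(10,(740-gx)*2+4),0,.4,(255,255,255),1)
    for gy in range(0,300,50): cv2.putText(H,str(gy),((300-gy)*2-8,515),0,.4,(255,255,255),1)
    cv2.imwrite(f"pics/top_{n}.png",H)
cv2.imwrite("pics/crop1.png",np.hstack(out)[:,:,::-1])
cv2.imwrite("pics/tops.png",cv2.resize(np.hstack([cv2.imread("pics/top_scene.png"),cv2.imread("pics/top_side.png")]),(800,325)))
E
```

```text
(no output)
```

View pics/crop1.png

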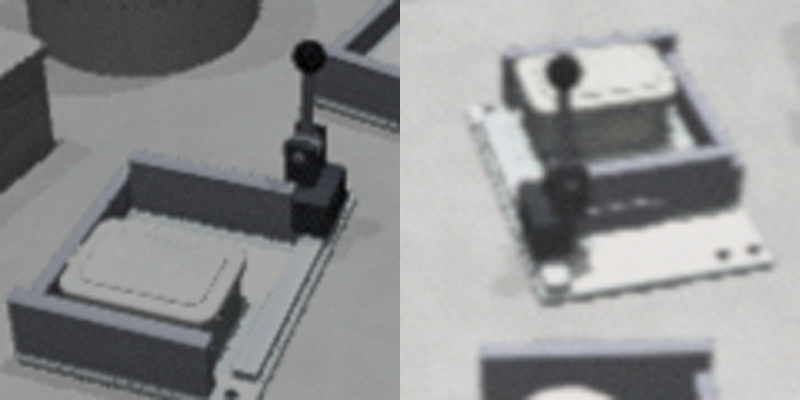

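View pics/top_scene.png

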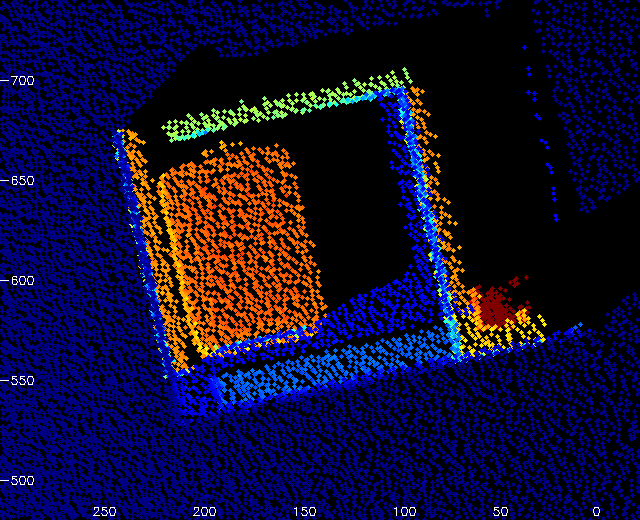

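View pics/top_side.png

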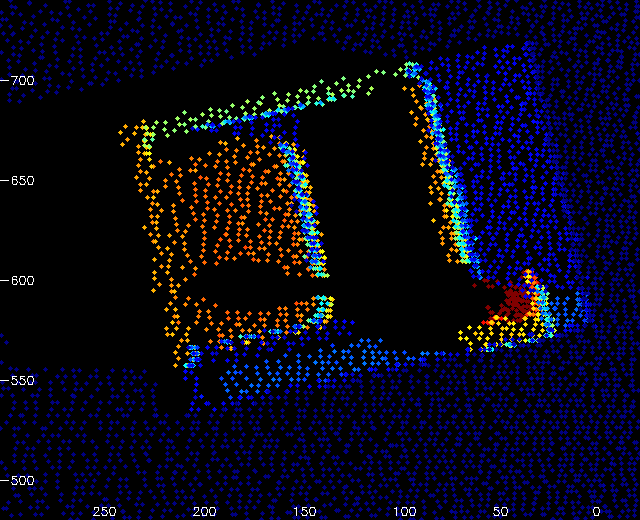

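```bash
cat > fit.py <<'E'
from h import *
def cloud(p):
    K=np.array(p["intrinsics"]);vv,uu=np.mgrid[0:384,0:512];d=p["z_map"]
    M=R.from_quat(p["orientation"]).as_matrix()
    P=np.stack([(uu-K[0,2])/K[0,0]*d,-(vv-K[1,2])/K[1,1]*d,-d],-1)@M.T+np.array(p["eye"])
    return P[d>0]
E
python3 - <<'E'
from fit import *
C={n:cloud(cam(n)) for n in ["scene","side"]}
a=np.radians(11.4)
for it in range(2):
  e=np.array([-np.sin(a),np.cos(a)]); f=np.array([np.cos(a),np.sin(a)])
  def st(n,s0,s1,t0,t1,z0,z1):
    P=C[n]; s=P[:,:2]@e; t=P[:,:2]@f
    m=(s>s0)&(s<s1)&(t>t0)&(t<t1)&(P[:,2]>z0)&(P[:,2]<z1)
    return s[m],t[m],P[m,2]
  b=np.array([620,83]); sb=b@e; tb=b@f
  s,t,z=st("scene",sb-12,sb+12,tb-45,tb+55,18,44); k=np.polyfit(t,s,1); print("stop face",len(s),np.median(s),k[0])
  s2,t2,z2=st("side",sb-30,sb,tb-5,tb+55,18,44); k2=np.polyfit(t2,s2,1); print("stop back",len(s2),np.median(s2),k2[0], "near z top")
  b=np.array([620,146]); 
  s3,t3,z3=st("side",b@e-12,b@e+12,tb-45,tb+55,18,44); print("box face",len(s3),np.median(s3),np.polyfit(t3,s3,1)[0])
  b=np.array([610,228]);
  s4,t4,z4=st("scene",b@e-12,b@e+14,tb-45,tb+55,15,42); print("wall outer",len(s4),np.median(s4),np.polyfit(t4,s4,1)[0])
  s5,t5,z5=st("scene",b@e-40,b@e+14,tb-55,tb+55,46,54); print("wall top", np.percentile(s5,[2,50,98]))
  a=a+0
K=[]
for n in C:
  P=C[n]; m=(np.hypot(P[:,0]-585,P[:,1]-47)<35)&(P[:,2]>128); q=P[m]
  from scipy.optimize import least_squares
  so=least_squares(lambda c:np.linalg.norm(q-c,axis=1)-11,[585,47,139],loss="soft_l1"); print(n,len(q),so.x, "s,t",so.x[:2]@e,so.x[:2]@f)
E
```

```text
stop face 392 -40.45580440251581 0.014594893685833872
stop back 165 -54.647243860753534 0.04604921502866558 near z top
box face 163 19.015773165717288 -0.01943352487463844
wall outer 479 102.46730315820932 0.03188762074419803
wall top [ 66.06262547  92.01988256 103.77907655]
stop face 392 -40.45580440251581 0.014594893685833872
stop back 165 -54.647243860753534 0.04604921502866558 near z top
box face 163 19.015773165717288 -0.01943352487463844
wall outer 479 102.46730315820932 0.03188762074419803
wall top [ 66.06262547  92.01988256 103.77907655]
scene 89 [586.28375207  47.66493288 139.22779865] s,t -69.15872740038715 584.1383861629696
side 59 [588.86529767  46.22400363 138.94773833] s,t -71.08149024390778 586.384190655905
```

```bash
python3 - <<'E'
from fit import *
A=np.array([122,-511.]);B=np.array([587,47.]);L=np.linalg.norm(B-A);d=(B-A)/L;nn=np.array([-d[1],d[0]])
for n in ["scene","side"]:
    P=cloud(cam(n)); q=P[:,:2]-A; s=q@d;t=q@nn
    m=(abs(t)<130)&(s>180)&(s<L+120)&(P[:,2]>100)
    for k in range(150,880,60):
        w=m&(s>k)&(s<k+60)
        if w.any(): i=np.argmax(np.where(w,P[:,2],0)); print(n,k,w.sum(),P[i].round())
    th=np.radians(12.4);e=np.array([-np.sin(th),np.cos(th)]);f=np.array([np.cos(th),np.sin(th)])
    S=P[:,:2]@e;T=P[:,:2]@f;w=(S>-190)&(S<110)&(T>440)&(T<650)&(P[:,2]>75);print(n,w.sum(), P[w].min(0).round() if w.any() else 0,P[w].max(0).round() if w.any() else 0)
E
```

```text
scene 690 133 [585.  50. 150.]
scene 234 [575.  34.  75.] [600.  65. 150.]
side 330 499 [ 253. -157.  541.]
side 390 379 [ 279. -133.  537.]
side 690 89 [587.  44. 149.]
side 153 [578.  31.  75.] [604.  60. 149.]
```

```bash
python3 -m crank '[[[-1,20,24,0,0,0,0],[-1,34,41,0,0,0,0],[-1,34,41,0,0,0,0],[-1,34,41,0,0,0,0],[-1,34,41,0,0,0,0],[-1,34,41,0,0,0,0],[-1,34,41,0,0,0,0],[-1,34,41,0,0,0,0],[-1,34,41,0,0,0,0],[-1,34,41,0,0,0,0]]]'
python3 -m crank '[[[-1,34,41,0,0,0,0],[-1,34,41,-10,0,0,0],[-1,34,41,-20,0,0,-1],[-1,20,24,-20,0,0,0],[-1,7,10,-10,0,0,0],[-1,0,0,0,0,0,0],[-1,0,0,0,0,0,0]]]'
python3 - <<'E'
from fit import *
p=cam("wrist"); save(p,"w1.png")
for t in ["knob","spare_knob"]:
  for b in eyes.boxes_of(t,p)[:2]:
    u,v=b["xy"]; print(t,b["confidence"],b["xy"],world(p,u,v))
from scipy.optimize import least_squares
for n in ["wrist","scene"]:
  P=cloud(p if n=="wrist" else cam(n)); m=(np.hypot(P[:,0]-587,P[:,1]-47)<28)&(P[:,2]>130)&(P[:,2]<158); q=P[m]
  if len(q)<10: print(n,len(q)); continue
  so=least_squares(lambda c:np.linalg.norm(q-c,axis=1)-11,[587,47,139],loss="soft_l1"); print(n,len(q),so.x)
o=r.get_obs(); print(o["tcp_pos"],o["orientation"],o["joints"],o["clock"])
print(R.from_quat(o["orientation"]).as_matrix().round(3))
E
```

```text
clock: 2.15
tcp_pos: [448.6, -116.2, 260.9]
orientation: [0.993, 0.117, 0.0, 0.0]
contact_force: [0.0, -0.1, -0.7]
grip_width: 1.002
clock: 3.02
tcp_pos: [576.5, 38.3, 201.7]
orientation: [0.994, 0.107, 0.001, 0.0]
contact_force: [0.5, 0.7, 0.0]
grip_width: 0.998
knob 0.64 [247.9, 192.9] [594.37590093  46.96790659 147.55729509]
wrist 1032 [586.16752496  45.65616925 140.6306282 ]
scene 72 [586.48196414  47.35395439 139.7776736 ]
[576.56157315  38.60165223 201.43437805] [9.94204050e-01 1.07508200e-01 5.18885597e-04 1.57288778e-04] [-1.35772908e-01  4.77102209e-01  1.41868281e+00 -5.81665111e-05
  1.24472464e+00  1.21960923e+00] 3.225
[[ 0.977  0.214  0.001]
 [ 0.214 -0.977 -0.   ]
 [ 0.001  0.    -1.   ]]
```

View pics/w1.png

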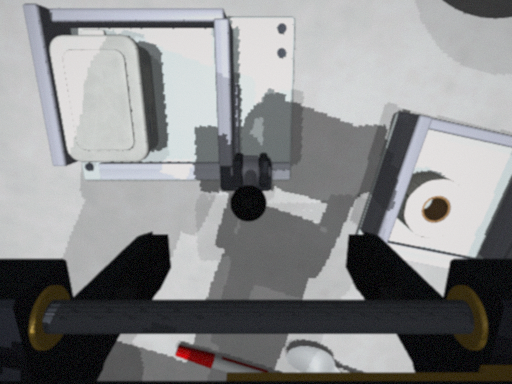

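```bash
python3 -m crank '[[[-1,10,8,0,0,0,0],[-1,0,0,-20,0,0,0],[-1,0,0,-25,0,0,0],[-1,0,0,-14,0,0,0],[-1,0,0,0,0,0,0]]]'
python3 - <<'E'
from fit import *
p=cam("side"); save(p,"s1.png"); cv2.imwrite("pics/s1.png",cv2.resize(p["pixels"][110:260,180:380,::-1],(800,600)))
E
```

```text
clock: 3.85
tcp_pos: [586.6, 47.5, 141.1]
orientation: [0.994, 0.108, -0.001, -0.0]
contact_force: [1.0, -0.8, 0.4]
grip_width: 1.001
```

View pics/s1.png

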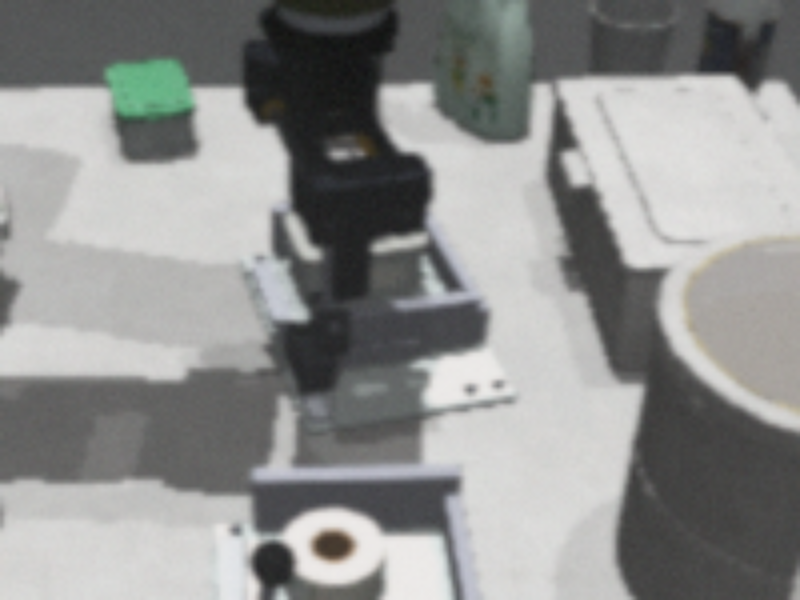

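The wrist view showed the ball at (248,203), midway between the fingers, and the side view shows the gripper now down around it. Closing.

```bash
python3 -m crank '[[[1,0,0,0,0,0,0],[1,0,0,0,0,0,0],[1,0,0,0,0,0,0],[1,0,0,0,0,0,0],[1,0,0,0,0,0,0],[1,0,0,0,0,0,0]]]' 25
```

```text
clock: 4.65
tcp_pos: [586.6, 47.3, 141.7]
orientation: [0.994, 0.108, -0.0, -0.0]
contact_force: [-0.1, 0.3, -0.1]
grip_width: 0.34
```

```bash
python3 -m crank '[[[1,0,0,0,0,0,0],[1,0,0,0,0,0,0],[1,0,0,0,0,0,0]]]'
```

```text
clock: 5.03
tcp_pos: [586.7, 47.2, 141.8]
orientation: [0.994, 0.108, 0.0, 0.0]
contact_force: [-1.2, -1.2, 1.4]
grip_width: 0.222
```

```bash
python3 -m crank '[[[1,-1.3,5.9,0,0,0,0],[1,-1.7,7.8,0,0,0,0],[1,-1.7,7.8,0,0,0,0]]]'
```

```text
clock: 5.4
tcp_pos: [581.8, 69.4, 141.8]
orientation: [0.994, 0.108, 0.0, 0.0]
contact_force: [-0.2, -2.9, 2.0]
grip_width: 0.221
```

```bash
python3 -m crank '[[[1,-1.7,7.8,0,0,0,0],[1,-1.7,7.8,0,0,0,0],[1,-1.7,7.8,0,0,0,0],[1,-1.1,4.9,0,0,0,0],[1,0,0,0,0,0,0]]]'
python3 - <<'E'
from fit import *
o=r.get_obs(); print(o["tcp_pos"],o["contact_force"])
p=cam("scene"); save(p,"sc2.png"); cv2.imwrite("pics/sc2.png",cv2.resize(p["pixels"][170:320,120:320,::-1],(800,600),interpolation=cv2.INTER_CUBIC))
a=np.radians(12.4);e=np.array([-np.sin(a),np.cos(a)]);f=np.array([np.cos(a),np.sin(a)])
for n in ["scene","side"]:
    P=cloud(cam(n));s=P[:,:2]@e;t=P[:,:2]@f
    for lo,hi in [(18,44),(46,60)]:
        m=(P[:,2]>lo)&(P[:,2]<hi)&(t>590)&(t<650)&(s>-80)&(s<120)
        h,_=np.histogram(s[m],np.arange(-80,121,4)); print(n,lo,[(int(-80+4*i),int(c)) for i,c in enumerate(h) if c>3])
E
```

```text
clock: 6.02
tcp_pos: [575.5, 97.9, 141.7]
orientation: [0.994, 0.108, -0.0, -0.001]
contact_force: [-1.7, 2.4, 3.6]
grip_width: 0.22
[575.53059565  97.88868041 141.74453731] [-1.72227329  2.41103199  3.57471201]
scene 18 [(-4, 4), (0, 31), (20, 8), (24, 4), (28, 5), (32, 8), (40, 6), (44, 5), (48, 8), (52, 4), (56, 5), (60, 10), (64, 4), (88, 203), (92, 80)]
scene 46 [(-16, 9), (-12, 21), (-8, 36), (-4, 44), (0, 52), (8, 29), (12, 38), (16, 27), (20, 45), (24, 41), (28, 43), (32, 40), (36, 47), (40, 37), (44, 44), (48, 52), (52, 41), (56, 40), (60, 50), (64, 63), (68, 40), (72, 87), (76, 33), (80, 42), (84, 44), (88, 88), (92, 18)]
side 18 [(-20, 32), (-16, 73), (-12, 18), (72, 4), (76, 15)]
side 46 [(-44, 6), (-16, 12), (-12, 22), (-8, 10), (-4, 4), (4, 28), (8, 12), (12, 14), (16, 16), (20, 9), (24, 14), (28, 13), (32, 13), (36, 11), (40, 11), (44, 12), (48, 11), (52, 8), (56, 10), (60, 4), (64, 6), (68, 6), (72, 5), (76, 8), (80, 12)]
```

View pics/sc2.png

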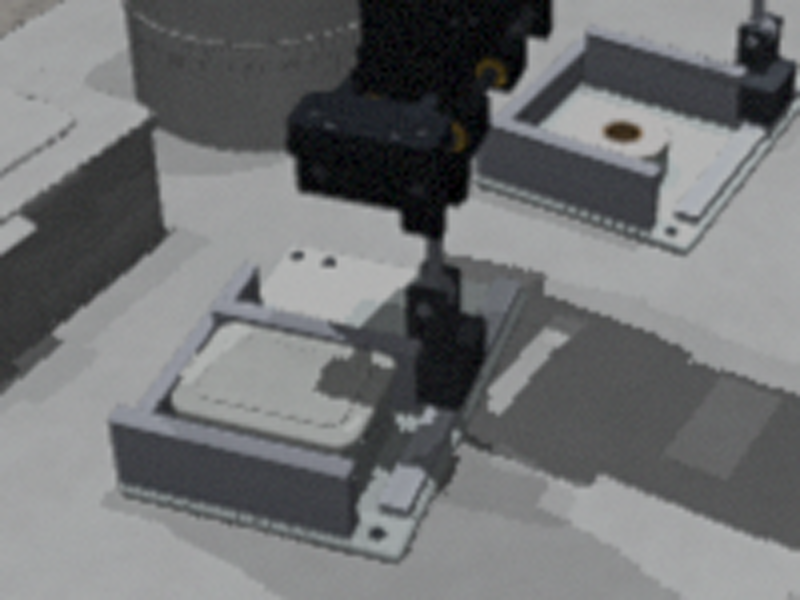

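The stop has moved as expected, and a gap of roughly 6 to 9 mm to the box remains (around (410,400) in the crop). I'll creep in and watch the force.

```bash
python3 -m crank '[[[1,-0.6,2.9,0,0,0,0],[1,-0.4,2,0,0,0,0]]]'; python3 -m crank '[[[1,-0.3,1.5,0,0,0,0],[1,0,0,0,0,0,0]]]';python3 -m crank '[[[1,-0.3,1.5,0,0,0,0],[1,0,0,0,0,0,0]]]'
```

```text
clock: 6.42
tcp_pos: [574.8, 101.7, 141.8]
orientation: [0.994, 0.108, -0.0, 0.0]
contact_force: [-2.0, -3.0, 3.8]
grip_width: 0.219
clock: 6.68
tcp_pos: [574.4, 103.5, 141.7]
orientation: [0.994, 0.108, -0.0, 0.0]
contact_force: [-2.1, -2.0, 4.9]
grip_width: 0.224
clock: 6.92
tcp_pos: [574.1, 105.0, 141.8]
orientation: [0.994, 0.108, 0.0, 0.0]
contact_force: [-1.2, -2.6, 4.0]
grip_width: 0.224
```

```bash
python3 -m crank '[[[1,-0.3,1.5,0,0,0,0],[1,0,0,0,0,0,0]]]';python3 -m crank '[[[1,-0.3,1.5,0,0,0,0],[1,0,0,0,0,0,0]]]'
```

```text
clock: 7.18
tcp_pos: [573.8, 106.6, 141.7]
orientation: [0.994, 0.108, 0.0, -0.0]
contact_force: [-2.3, -4.0, 4.5]
grip_width: 0.221
clock: 7.42
tcp_pos: [573.7, 107.6, 141.8]
orientation: [0.994, 0.108, 0.0, 0.0]
contact_force: [-1.5, -5.5, 4.0]
grip_width: 0.221
```

```bash
python3 -m crank '[[[1,-0.2,1,0,0,0,0],[1,0,0,0,0,0,0]]]';python3 -m crank '[[[1,-0.2,1,0,0,0,0],[1,0,0,0,0,0,0]]]'
```

```text
clock: 7.68
tcp_pos: [573.7, 107.8, 141.8]
orientation: [0.994, 0.108, 0.0, 0.001]
contact_force: [0.3, -10.5, 4.1]
grip_width: 0.22
clock: 7.92
tcp_pos: [573.7, 108.0, 141.8]
orientation: [0.994, 0.108, 0.0, 0.002]
contact_force: [0.6, -14.7, 3.5]
grip_width: 0.22
```

Force rose from 5 to 15 N with motion stalled at about 62 mm of slide, so the box is snug. Next I'll locate the lever pivot for the arc.

```bash
python3 -m crank '[[[1,0.2,-0.8,0,0,0,0],[1,0,0,0,0,0,0]]]' 30
python3 - <<'E'
from fit import *
a=np.radians(12.4);e=np.array([-np.sin(a),np.cos(a)]);f=np.array([np.cos(a),np.sin(a)])
o=r.get_obs(); T=np.array(o["tcp_pos"]); s0=T[:2]@e;t0=T[:2]@f; print("tcp s,t",s0,t0)
im=[]
for n in ["scene","side","wrist"]:
    p=cam(n); save(p,"v3_%s.png"%n)
    P=cloud(p);s=P[:,:2]@e-s0;t=P[:,:2]@f-t0
    for z0 in range(50,126,6):
        m=(P[:,2]>z0)&(P[:,2]<z0+6)&(abs(s)<16)&(abs(t)<30)
        if m.sum()>2: print(n,z0,m.sum(),"t",np.percentile(t[m],[5,50,95]).round(1),"s",np.percentile(s[m],[5,50,95]).round(1))
    m=(P[:,2]>46)&(P[:,2]<54)&(s>14)&(s<26);  print("plate top t",np.percentile(t[m],[1,50,99]).round(1) if m.any() else 0)
    h,_=np.histogram(t[m],np.arange(-60,160,5)); print(h)
    if n!="wrist":
        im.append(cv2.resize(p["pixels"][200:290,180:270,::-1] if n=="scene" else p["pixels"][130:220,220:310,::-1],(400,400),interpolation=cv2.INTER_CUBIC))
cv2.imwrite("pics/v3.png",np.hstack(im))
E
```

```text
clock: 8.18
tcp_pos: [573.8, 107.8, 141.8]
orientation: [0.994, 0.108, 0.0, 0.001]
contact_force: [1.2, -11.5, 3.0]
grip_width: 0.218
tcp s,t -17.88714460394482 583.5515505432872
scene 50 26 t [-8.2 -3.8  8.5] s [-8.2 13.7 15.4]
scene 56 28 t [-8.9 -2.2  9.7] s [-9.9 13.2 15.1]
scene 62 22 t [-9.  -5.  10.1] s [-9.8 14.1 15.3]
scene 68 35 t [-8.7 -5.4 10.1] s [-7.5 12.9 15.4]
scene 74 74 t [-8.7 -2.2 10.8] s [-11.4   6.   15.1]
scene 80 19 t [-3.2  1.7 10.7] s [-5.3  5.2 15.6]
scene 86 9 t [-3.5  0.3  2.5] s [1.9 3.7 6.2]
scene 92 10 t [-3.1 -0.9  2.1] s [0.8 4.2 6.5]
scene 98 11 t [-3.1 -0.5  2.7] s [2.1 4.2 6.1]
scene 104 3 t [-1.3  0.6  1.7] s [3.4 3.5 5.6]
scene 116 6 t [-8.8 -6.7 -3.8] s [-11.8  -8.6   6.5]
scene 122 11 t [-9.5 -8.6 -5.7] s [-14.1  -9.2  10.8]
plate top t [-512.4   35.2  227.5]
[ 0  0  0  0  0  0  0  4  8  9 10 14 13  7  8  6  7  6  5  8  7  6  9  5
  6  6  7  6  6  6  7  5  7  5  6  1  0  0  0  0  0  0  0]
side 50 16 t [-5.4  1.8 26.5] s [-15.5 -14.1  14.2]
side 56 11 t [-5.6  0.9 13.5] s [-15.9 -14.3   7.2]
side 62 9 t [-5.7  3.  14.6] s [-15.8 -15.3  -1.3]
si
[... 677 characters left out ...]
52 t [-1.1 12.3 13.9] s [-13.6  -1.   13.3]
wrist 74 554 t [-6.7  8.1 12.4] s [-14.7  -0.7  12.2]
wrist 80 661 t [-7.   3.3 10.4] s [-14.   -1.3  11.1]
wrist 86 62 t [2.4 4.7 5.5] s [-5.3 -1.3  2.8]
wrist 92 69 t [2.5 4.6 5.3] s [-5.2 -1.3  2.5]
wrist 98 71 t [2.4 4.4 5.1] s [-5.4 -1.2  2.3]
wrist 104 80 t [1.7 4.2 4.9] s [-5.5 -1.5  2.6]
wrist 110 89 t [1.7 3.9 4.9] s [-5.3 -1.2  2.5]
wrist 116 154 t [0.9 4.1 9. ] s [-14.1  -1.2  13.9]
wrist 122 229 t [1.  8.4 9.1] s [-14.6   0.3  14.8]
plate top t [-19.1  58.7 115.1]
[  0   0   0   0   0   0   0  17  99  89  85  99  78 115 117 122 118 128
 120 132 132 143 136 135 140 153 148 150 160 151 160 169 166 178 175  42
   0   0   0   0   0   0   0]
```

View pics/v3.png

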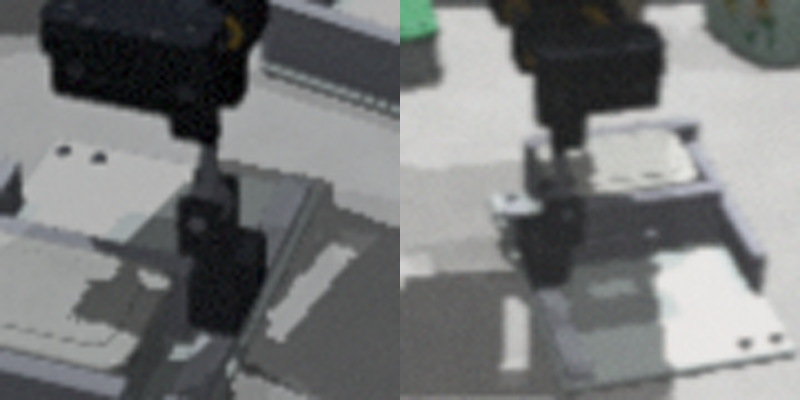

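View pics/v3_wrist.png

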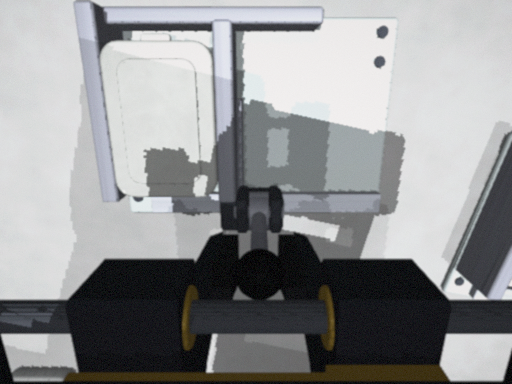

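Box held snug: in the wrist view the plate lies along the box edge at column 215. The rod is nearly vertical, with the pivot about 2 mm behind the ball. I'll swing it in stages.

```bash
python3 -m crank '[[[1,-4,-0.9,-0.4,0,0,0],[1,-4.2,-0.9,-0.4,0,0,0],[1,-5,-1.1,-1,0,0,0],[1,-5,-1.1,-1.3,0,0,0],[1,0,0,0,0,0,0]]]'
```

```text
clock: 8.95
tcp_pos: [555.9, 103.9, 138.6]
orientation: [0.994, 0.108, 0.001, 0.001]
contact_force: [1.5, -10.3, 1.4]
grip_width: 0.216
```

```bash
python3 -m crank '[[[1,-4.8,-1,-1.8,0,0,0],[1,-4.7,-1,-2.1,0,0,0],[1,-4.5,-1,-2.5,0,0,0],[1,-4.4,-1,-2.7,0,0,0],[1,-4.1,-0.9,-3.2,0,0,0],[1,-3.9,-0.9,-3.4,0,0,0],[1,0,0,0,0,0,0]]]'
```

```text
clock: 9.82
tcp_pos: [529.7, 98.2, 122.9]
orientation: [0.994, 0.108, 0.001, 0.001]
contact_force: [3.3, -10.7, 0.5]
grip_width: 0.211
```

```bash
python3 - <<'E'
from fit import *
im=[]
for n in ["scene","side"]:
    p=cam(n)
    im.append(cv2.resize(p["pixels"][190:300,170:280,::-1] if n=="scene" else p["pixels"][120:220,210:310,::-1],(400,400),interpolation=cv2.INTER_CUBIC))
cv2.imwrite("pics/v4.png",np.hstack(im))
E
```

```text
(no output)
```

View pics/v4.png

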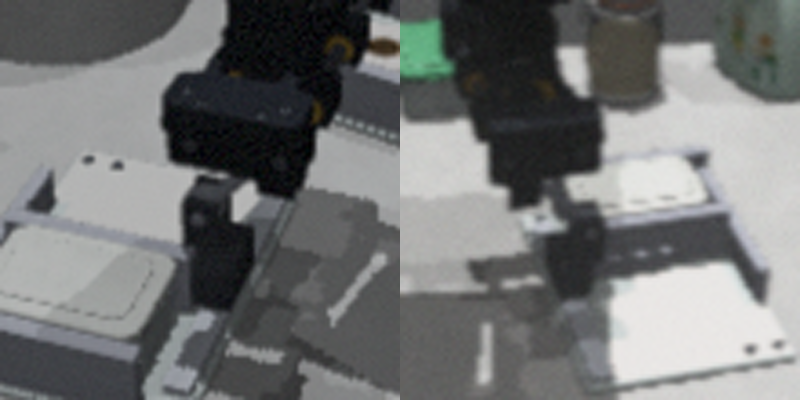

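The rod now leans forward into the gripper, seen at about (550,190) in the side crop, so the lever is following. I'll continue down.

```bash
python3 -m crank '[[[1,-3.6,-0.8,-3.7,0,0,0],[1,-3.3,-0.7,-4,0,0,0],[1,-3,-0.7,-4.3,0,0,0],[1,-2.8,-0.6,-4.4,0,0,0],[1,0,0,0,0,0,0]]]' 40
python3 -m crank '[[[1,-2.4,-0.5,-4.6,0,0,0],[1,-2,-0.5,-4.8,0,0,0],[1,0,0,0,0,0,0]]]'
```

```text
clock: 10.55
tcp_pos: [516.8, 95.4, 106.5]
orientation: [0.994, 0.108, 0.001, 0.001]
contact_force: [3.5, -12.0, 0.5]
grip_width: 0.198
clock: 10.92
tcp_pos: [511.9, 94.4, 97.0]
orientation: [0.994, 0.108, 0.0, 0.001]
contact_force: [0.1, -12.7, 2.5]
grip_width: 0.199
```

```bash
python3 -m crank '[[[1,-1.3,-0.3,-3.5,0,0,0],[1,-1,-0.2,-3.2,0,0,0],[1,0,0,0,0,0,0]]]'
```

```text
clock: 11.3
tcp_pos: [509.4, 93.8, 90.4]
orientation: [0.994, 0.108, -0.0, 0.001]
contact_force: [-2.3, -13.3, 3.5]
grip_width: 0.192
```

```bash
python3 -m crank '[[[1,-0.3,0,-2,0,0,0],[1,0,0,0,0,0,0]]]'; python3 -m crank '[[[1,-0.2,0,-2,0,0,0],[1,0,0,0,0,0,0]]]'; python3 -m crank '[[[1,-0.2,0,-2,0,0,0],[1,0,0,0,0,0,0]]]'
```

```text
clock: 11.55
tcp_pos: [508.9, 93.7, 88.4]
orientation: [0.994, 0.108, -0.001, 0.001]
contact_force: [-4.3, -14.5, 6.4]
grip_width: 0.195
clock: 11.8
tcp_pos: [508.4, 93.7, 86.3]
orientation: [0.994, 0.108, -0.001, 0.001]
contact_force: [-4.2, -16.0, 6.2]
grip_width: 0.193
clock: 12.05
tcp_pos: [508.0, 93.6, 84.2]
orientation: [0.994, 0.108, -0.001, 0.001]
contact_force: [-6.8, -15.8, 6.8]
grip_width: 0.197
```

```bash
python3 - <<'E'
from fit import *
p=cam("wrist"); save(p,"w5.png"); im=[]
a=np.radians(12.4);e=np.array([-np.sin(a),np.cos(a)]);f=np.array([np.cos(a),np.sin(a)])
T=np.array(r.get_obs()["tcp_pos"]); s0=T[:2]@e;t0=T[:2]@f; print(s0,t0,T)
P=cloud(p);s=P[:,:2]@e-s0;t=P[:,:2]@f-t0
for k in range(-20,80,5):
    m=(t>k)&(t<k+5)&(abs(s)<7)&(P[:,2]>60)&(P[:,2]<110)
    if m.sum()>3: print(k,m.sum(),"z",np.percentile(P[m,2],[5,50,95]).round(1), "s",np.percentile(s[m],[5,50,95]).round(1))
for n in ["scene","side"]:
    p=cam(n)
    im.append(cv2.resize(p["pixels"][190:300,170:280,::-1] if n=="scene" else p["pixels"][120:220,210:310,::-1],(400,400),interpolation=cv2.INTER_CUBIC))
cv2.imwrite("pics/v5.png",np.hstack(im))
E
```

```text
-17.657813838820402 516.2183763390989 [507.96793417  93.60442466  84.21495885]
-5 153 z [ 96.6  99.8 101.3] s [-6.6  0.9  6.4]
0 425 z [ 97.5 100.3 101.7] s [-6.1 -0.3  6.4]
5 616 z [ 93.1  98.2 100.7] s [-6.5  0.1  6.4]
10 514 z [88.8 92.4 96.7] s [-6.  -1.5  3.8]
15 278 z [87.  89.5 91. ] s [-5.6 -1.5  2.2]
20 286 z [85.4 88.1 89.7] s [-5.6 -1.5  2.2]
25 282 z [83.9 86.6 88.4] s [-5.6 -1.9  2.2]
30 284 z [82.5 85.2 86.8] s [-5.6 -1.5  2.2]
35 282 z [81.2 83.8 85.4] s [-5.6 -1.9  2.2]
40 282 z [80.  82.3 84.2] s [-5.5 -1.5  2.2]
45 286 z [78.1 81.  82.4] s [-5.5 -1.8  2.2]
50 288 z [76.9 79.3 81.1] s [-5.5 -1.4  2.2]
55 314 z [75.2 77.9 79.9] s [-5.9 -1.4  4.7]
60 420 z [76.6 79.5 81.3] s [-6.4 -0.2  6.3]
65 470 z [75.4 81.1 82.3] s [-6.3  0.1  6.3]
70 522 z [75.4 81.7 83. ] s [-6.3 -0.1  6.5]
75 462 z [76.2 80.6 82.5] s [-6.3  0.1  6.4]
```

View pics/w5.png

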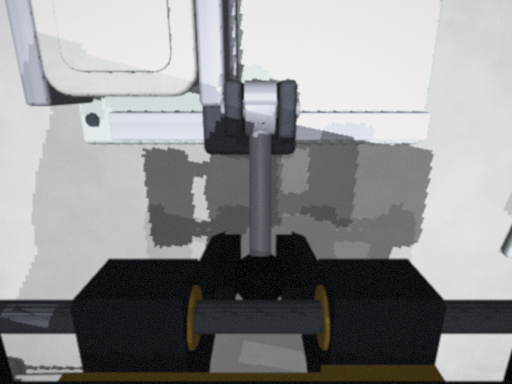

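View pics/v5.png

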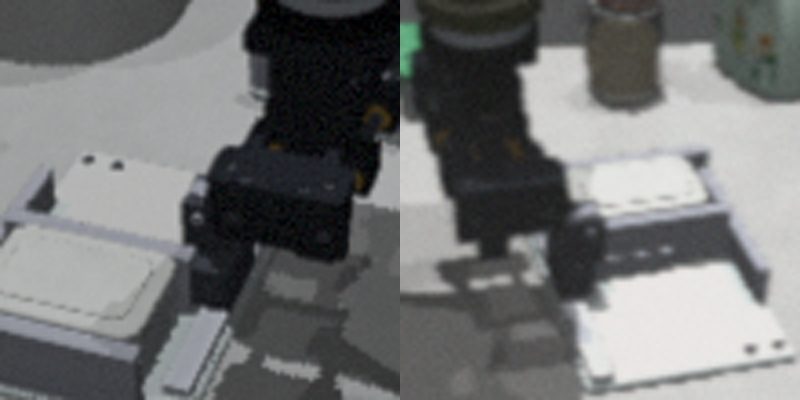

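The rod slope measured in the wrist cloud is about 16.2° above level, so the lever is at or near its limit, and the pads have slipped a little down the ball. I'll release, rise and check for spring-back.

```bash
python3 -m crank '[[[-1,0,0,0,0,0,0],[-1,0,0,0,0,0,0],[-1,0,0,0,0,0,0],[-1,0,0,0,0,0,0],[-1,0,0,0,0,0,0]]]'
python3 -m crank '[[[-1,0,0,15,0,0,0],[-1,0,0,25,0,0,0],[-1,0,0,20,0,0,0],[-1,0,0,0,0,0,0]]]'
cat > meas.py <<'E'
from fit import *
import sys
p=cam("wrist"); save(p,sys.argv[1])
a=np.radians(12.4);e=np.array([-np.sin(a),np.cos(a)]);f=np.array([np.cos(a),np.sin(a)])
P=cloud(p);s=P[:,:2]@e+17.66;t=P[:,:2]@f-516.2
m=(abs(s+1.7)<1.5)&(t>16)&(t<52)&(P[:,2]>60)&(P[:,2]<130)
k=np.polyfit(t[m],P[m,2],1);print(m.sum(),"rod elev deg",np.degrees(np.arctan(k[0])),"lever",np.pi/2+.15-np.arctan(k[0]))
m=(abs(s)<13)&(abs(t)<13)&(P[:,2]>80)&(P[:,2]<130);q=P[m]
from scipy.optimize import least_squares
so=least_squares(lambda c:np.linalg.norm(q-c,axis=1)-11,[508,94,89],loss="soft_l1");print("ball",so.x,m.sum())
# stop/box/wall tops
o=r.get_obs();print(o["clock"],o["tcp_pos"],o["contact_force"],o["grip_width"])
E
python3 meas.py w6.png
```

```text
clock: 12.82
tcp_pos: [508.6, 95.2, 84.4]
orientation: [0.994, 0.108, 0.0, -0.0]
contact_force: [-0.0, -0.2, -0.3]
grip_width: 0.739
clock: 13.32
tcp_pos: [509.4, 95.1, 146.3]
orientation: [0.994, 0.108, 0.002, 0.0]
contact_force: [-0.4, 0.5, 0.4]
grip_width: 1.001
319 rod elev deg -15.712581468413186 lever 1.9950326074065519
ball [509.88269297  92.36783074  90.26776185] 1051
13.375 [508.79153981  95.0641593  145.05805478] [ 0.1599667   0.47106123 -0.54095018] 1.0012876494197007
```

View pics/w6.png

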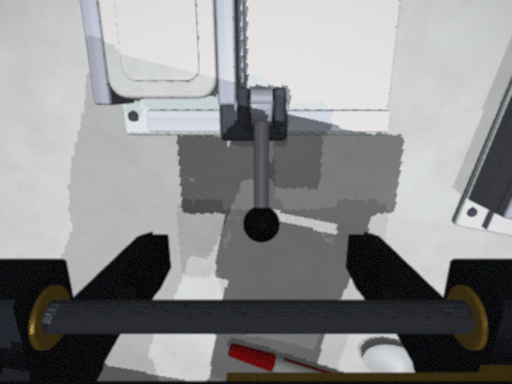

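Lever: 15.7° elevation, which is about 1.45 rad (pi/2 + 0.15 - 0.274). My script printed the wrong sign there. So it sits at its limit with no spring-back. I'll back off and check the stop, the box and the other holder.

```bash
python3 -m crank '[[[-1,0,0,30,0,0,0],[-1,-10,-20,35,0,0,0],[-1,-20,-40,20,0,0,0],[-1,-20,-40,0,0,0,0],[-1,-20,-40,0,0,0,0],[-1,0,0,0,0,0,0]]]'
python3 - <<'E'
from fit import *
a=np.radians(12.4);e=np.array([-np.sin(a),np.cos(a)]);f=np.array([np.cos(a),np.sin(a)])
im=[]
for n in ["scene","side"]:
    p=cam(n);P=cloud(p);s=P[:,:2]@e;t=P[:,:2]@f
    for nm,lo,hi,t0,t1 in [("low",18,44,600,660),("top",46,53.5,665,685),("box",53.5,60,600,650)]:
        m=(P[:,2]>lo)&(P[:,2]<hi)&(t>t0)&(t<t1)&(s>-60)&(s<120)
        h,_=np.histogram(s[m],np.arange(-60,121,3)); print(n,nm,[(int(-60+3*i),int(c)) for i,c in enumerate(h) if c>2])
    q=P[(np.hypot(P[:,0]-548,P[:,1]+248)<40)&(P[:,2]>85)]; print("spare lever top",len(q),q[:,2].max() if len(q) else 0,q[q[:,2]>130].mean(0) if len(q) else 0)
    im.append(cv2.resize(p["pixels"][170:310,130:330,::-1] if n=="scene" else p["pixels"][140:320,200:330,::-1],(400,400 if n=="scene" else 400),interpolation=cv2.INTER_CUBIC))
cv2.imwrite("pics/v7.png",np.hstack(im)); p=cam("wrist"); save(p,"w7.png")
E
```

```text
clock: 14.12
tcp_pos: [437.7, -46.5, 228.9]
orientation: [0.994, 0.106, -0.001, -0.0]
contact_force: [-0.1, 0.9, -0.1]
grip_width: 1.0
scene low [(87, 7), (90, 255), (93, 15)]
scene top [(-3, 3), (0, 8), (3, 7), (6, 10), (12, 4), (15, 6), (30, 4), (39, 4), (66, 3), (69, 5), (72, 6), (75, 5), (78, 14), (81, 8), (84, 12), (87, 14), (90, 24)]
scene box [(12, 11), (15, 15), (18, 15), (21, 15), (24, 23), (27, 27), (30, 20), (33, 29), (36, 24), (39, 29), (42, 24), (45, 26), (48, 26), (51, 27), (54, 26), (57, 26), (60, 26), (63, 31), (66, 25), (69, 27), (72, 20), (75, 19), (78, 12)]
spare lever top 38 117.79715878085767 [nan nan nan]
side low [(-12, 5), (-9, 32), (-6, 64), (-3, 41)]
side top [(-6, 10), (-3, 5), (3, 3), (6, 5), (9, 7), (12, 4), (15, 3), (66, 4), (72, 3), (81, 7), (84, 3)]
side box [(9, 3), (12, 5), (15, 4), (18, 7), (21, 4), (24, 6), (27, 12), (30, 4), (33, 9), (36, 5), (39, 8), (42, 5), (45, 6), (48, 8), (51, 7), (54, 4), (57, 7), (60, 5), (63, 6)]
spare lever top 175 150.3368624500829 [ 548.70119299 -245.02010308  144.07540664]<stdin>:9: RuntimeWarning: Mean of empty slice.
  ret = um.true_divide(
```

View pics/v7.png

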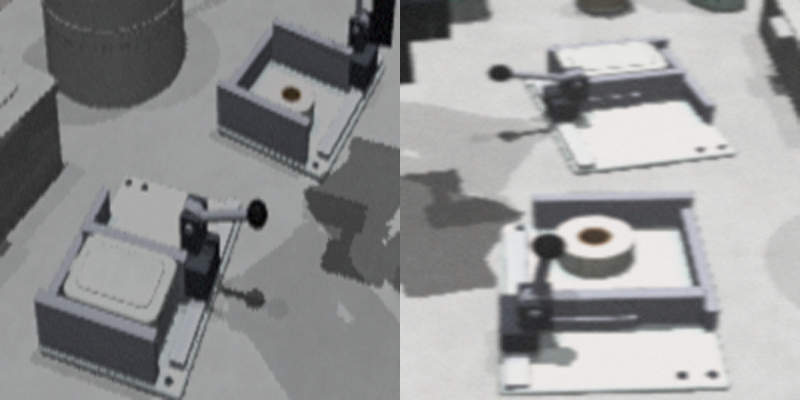

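View pics/w7.png

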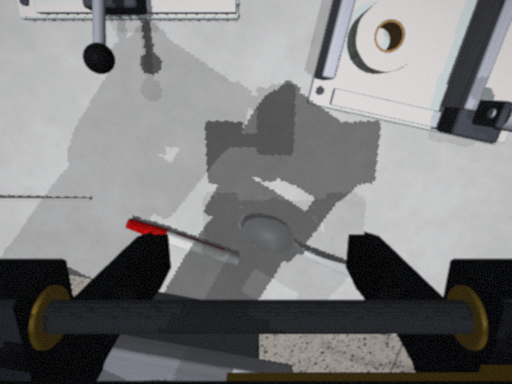

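```bash
python3 -c "
from rig import r
print(r.finish_job())"
```

```text
the job is handed in; nothing more can be done
None
```

The lunch box is clamped in its holder, the stop is locked, and the job was handed in at about 14 s with the arm clear of everything. No verdict was reported.

- **Stop:** I pinched the ball and slid the stop about 62 mm. It then stalled, with the push rising from about 3 to 15 N, so the box was snug. I kept about 10–16 N of push on it while swinging the lever.
- **Lever:** After release, the rod measured about 15.7° above level (lever about 1.45 rad, its limit), with no visible spring-back. Over the last few millimetres the pads slipped down the ball. I did not press the lever again because the reading already showed it at its limit.
- **Ball height:** The wrist camera put the ball at 90 mm, against 89 mm expected. That camera read about 1 mm high before the move too.
- **Disagreements:** My check script printed the lever angle with a sign error, so I worked it out by hand from the rod slope. In the final pictures the stop plate stands against the box. The depth data fits a snug hold, but it is too coarse to confirm the gap to the millimetre.
- **Other holder:** The side view shows the label roll in place and the lever still up. The scene camera could not see that ball in the last picture because the gripper hid it.

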